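Load the soup spoons into the wrapping chute

ROBOT

A 6-joint arm with a two-finger parallel gripper is mounted at the origin on the work surface. World frame = base frame: x ahead of the robot, y to its left, z up, the work surface at z = 0. Lengths are in m, angles in rad, forces in N, time in s.
With the tool pointing down it reaches from about 0.35 to 0.775 m from the base axis. Payload 5.5 kg.
Tool frame: the origin (TCP) lies at the very end of the fingers, on their centre line; the grasp point (between the pads) lies 19 mm behind it; z points along the fingers, y is the direction in which the jaws open and shut (so a half turn about z gives the same grasp; the last joint's range is limited). The gripper opens to 85 mm and grips with 20 to 120 N. Pads are 22 mm wide; open, the fingers measure 114 mm over their backs; the gripper's body (76 mm by 85 mm) begins 54 mm behind the grasp point. The pads swing forward as they close: fully open they stand 13 mm farther back than shut.
Start: joints at [-1.412, 0.313, 0.046, 1.304, 0, 1.431], TCP at [0.169, -0.55, 0.231] pointing down, gripper open.
Joint ranges: [-2.76, 2.76], [-0.86, 1.69], [-1.03, 1.26], [-2.2, 2.34], [-1.47, 1.5], [-3.14, 3.14]. Speed limits (rad/s): [2.57, 2.57, 3.14, 3.14, 3.14, 3.14].

INTERFACE

Orientations are given as a unit quaternion [w, x, y, z].
In Python, from workcell import get_state, read_camera, hand_in, find_in, silhouettes gives the robot as it stands. The module is installed in compiled form; this text tells all that it offers.
- The arm moves only by the tool send_rows, never from a script. Its argument "deltas" is a list that holds one entry, the list of rows, each a list of 6 numbers: the shift along the world's x, y, z in cm, then the turn, a rotation vector about the world's x, y, z in degrees. In form: [[[dx, dy, dz, wx, wy, wz], ...]]. A call has 1 to 12 rows; each row is the pose to reach, as a shift and turn from the pose commanded when the call began; what a row does not reach only later rows make up. A row lasts 1/10 s, in which the tool goes at most 50 mm and 8.59 degrees, less where a joint would pass 70% of its speed; a pose out of reach is approached as far as the arm can. A call with a gripper value outside its range is refused whole. "jaw" is the opening, from -1 (shut) to 1 (fully open), so that 0 is half open, set as the call begins (left out, the last holds). The fingers move at their own pace and stop on an object; "force" is the grip in N (left out, the last holds). Time passes only in rows, so rows that repeat a pose let the fingers close. It gives the time, the measured TCP pose, the force and the opening at its end, in the units of the state.
- get_state(): the state, without advancing time (a new reading comes with each control period).
- read_camera(name): name is "side" or "top" or "wrist"; returns a dict with "img" (420x560x3 uint8, red, green, blue), "z_map" (420x560 float32, m along the optical axis (not along the pixel's ray), 0 where there is no reading), "vfov" (degrees; the focal length in pixels is half the picture's height over the tangent of half this angle, whatever the lens; pixels are square), "cx", "cy" (the principal point, pixels), "k1" (the pictures are not rectified: a ray, as slopes to the right and down, at radius r is drawn at 1 + k1 r^2 times it, then the intrinsics apply), "R" (3x3) and "t" (3): a world point X has camera coordinates R X + t; the wrist camera has in their place "hand_eye" (4x4, takes a point from camera to tool coordinates, whose origin is the TCP and whose axes are the flange's). Camera axes: x right, y down, z forward; pixel columns grow to the right and rows downward; lengths in m; the calibration is good to about 2 mm. A picture is of the moment at which its call begins: read the wrist's pose just before it.
- hand_in(): hands the job in, once; it reports no verdict.
Trained networks look in a picture, given as the dict that the camera call returned (one of the last four; its "shot" number tells which), for a name from the list of things; names that differ only in an ending like _2 or _b are one class to them, and where a whole thing is asked for, a point or a joint stands for the part that bears it (a point fixed in the world has none). Each returns a list of dicts, best first, with "conf" (0 to 1); they miss things now and then, are a little off and sometimes report something else, mostly with a low value. They report only what shows in the picture. A call takes as long as a camera call. They do not tell look-alikes from the thing itself.
- find_in(picture, thing): "box" ([centre column, centre row, width, height] in pixels, round what is visible of it).
- silhouettes(picture, thing): "mask" (420x560 bool, what is visible of it) and "box" ([centre column, centre row, width, height] in pixels, round what is visible of it).
The state is a dict: "clock": time; "joint_pos": joint angles; "qvel": joint speeds; "tau": joint torques, N m; "tcp_pos": TCP position; "orientation": TCP orientation; "wrist_force": force on the tool from outside, world axes, zero at the start; "ft_torque": the same for the moment, N m; "finger_gap": finger opening in m.
Only numpy, scipy, OpenCV 4.12 (cv2) and the standard library are available. Lean on these libraries where they do the work, as an engineer would, in place of code of your own. Each camera call takes 0.05 s, during which the arm holds its last target.

TASK

Load the two matching hook-handled porcelain soup spoons into the sloping metal chute, one behind the other. Both must lie the same way up: open side up and bowl end first, bowl pointing downhill to the stop and handle uphill, slid fully home so that the first rests against the stop and the second against the first. They are porcelain: set them into the chute and let them slide, do not drop them from a height. The ladle with the big round bowl and no hook does not belong in the chute: leave it where it lies.

Things in the scene. Friction and masses are not known exactly. Their poses are not given: they have to be found in the camera images.
- spoon_a: White porcelain soup spoon (mm), about 80 g, open side up. Origin: underside level, under mid-handle (pinch there). z up, x along the handle away from the bowl. Oval bowl x -80 to -22, 44 wide, 22 high, flat foot at z 0. Level handle x -22 to 40, 14 wide (y), z 20 to 34, free beneath; at x 30 to 40 a hook turns down to z 0, so it stands level. Any yaw, on the robot's left or centre.
- spoon_b: The second spoon, identical to spoon_a in shape, sizes, origin and axes; it lies elsewhere at any yaw. Either spoon may go in first.
- trough: Fixed aluminium trough of the chute (mm), on the right, low end to the right. Origin: mid-width on the inner floor at the stop's inner face, 36 above the table. x uphill along the floor (25 deg slope), y across, z square to the floor. Floor x 0 to 310, 64 wide, side walls 10 high, stop 26 high. Slippery: a spoon let go slides down by itself. Home, spoon origins are at x 80 and x 200.
- ladle: Bystander to leave alone: white porcelain sauce ladle (mm), 144 long, open side up among the spoons. Round bowl 68 across, 26 high, centre at x -44; flat straight handle along +x, 20 wide, top at z 25, ending at x 66 in a small round disc, no hook. Origin at underside level under the handle near the bowl, z up.
Not all that is in view belongs to the job. Leave any black or purple look-alike of the spoon_a alone.

How it is judged:
At the end, for the whole second after the job is handed in: Both spoons lie released and at rest on the trough's floor, open side up, bowl end downhill: one origin 80 mm and the other 200 mm up from the stop (each within 17 mm), within 20 mm of the trough's mid-line, within 12 mm of the floor and within 17 degrees of the trough's direction ((((x of spoon_a in the frame of trough between 0.063 and 0.097 m and y of spoon_a in the frame of trough between -0.02 and 0.02 m and z of spoon_a in the frame of trough between -0.012 and 0.012 m and angle between spoon_a's own z axis and vertical below 0.65 rad and angle between the x axis of spoon_a and the x axis of trough, either way round below 0.3 rad and linear speed of spoon_a below 0.03 m/s and angular speed of spoon_a below 0.3 rad/s) and (x of spoon_b in the frame of trough between 0.183 and 0.217 m and y of spoon_b in the frame of trough between -0.02 and 0.02 m and z of spoon_b in the frame of trough between -0.012 and 0.012 m and angle between spoon_b's own z axis and vertical below 0.65 rad and angle between the x axis of spoon_b and the x axis of trough, either way round below 0.3 rad and linear speed of spoon_b below 0.03 m/s and angular speed of spoon_b below 0.3 rad/s)) or ((x of spoon_b in the frame of trough between 0.063 and 0.097 m and y of spoon_b in the frame of trough between -0.02 and 0.02 m and z of spoon_b in the frame of trough between -0.012 and 0.012 m and angle between spoon_b's own z axis and vertical below 0.65 rad and angle between the x axis of spoon_b and the x axis of trough, either way round below 0.3 rad and linear speed of spoon_b below 0.03 m/s and angular speed of spoon_b below 0.3 rad/s) and (x of spoon_a in the frame of trough between 0.183 and 0.217 m and y of spoon_a in the frame of trough between -0.02 and 0.02 m and z of spoon_a in the frame of trough between -0.012 and 0.012 m and angle between spoon_a's own z axis and vertical below 0.65 rad and angle between the x axis of spoon_a and the x axis of trough, either way round below 0.3 rad and linear speed of spoon_a below 0.03 m/s and angular speed of spoon_a below 0.3 rad/s)))); the robot touches nothing.
It fails at once if the ladle was moved more than 30 mm (distance of ladle from where it was at the start of the episode above 0.03 m).
It fails at once if a spoon was dropped (moving faster than 1.25 m/s out of the fingers, a fall of some 80 mm) (linear speed of spoon_a above 1.25 m/s and contact force between the fingers and spoon_a below 0.05 N).
It fails at once if a spoon was dropped (moving faster than 1.25 m/s out of the fingers, a fall of some 80 mm) (linear speed of spoon_b above 1.25 m/s and contact force between the fingers and spoon_b below 0.05 N).
It also fails if it takes over 72 s, if anything falls off the work surface, if the arm or the gripper's body presses on something with over 40 N, if the wrist force passes 120 N, or if a joint passes its speed limit or range.

## Working session

There is one attempt and no reset: what is moved stays moved. The work goes in short steps, Python scripts to look and compute and a tool call to move; the robot and the scene stay as the last step left them, time stands still between calls to the robot, and variables do not carry over. Pictures are saved under pics/ and viewed, and the job is handed in when it is done.

Besides the shell and the picture viewer there is one more tool, called after ">>>" by a JSON object that holds its "method" and its "body". send_rows: Moves the arm, as the interface text tells. Its arguments: {"type":"object","properties":{"deltas":{"type":"array","items":{"type":"array","items":{"type":"array","items":{"type":"number"}}}},"jaw":{"type":"number"},"force":{"type":"number"}},"required":["deltas"]}

```bash
mkdir -p pics; ls
cat > h.py <<'E'
import numpy as np, cv2, pickle
from workcell import get_state, read_camera, hand_in, find_in, silhouettes
def f(c): return c["img"].shape[0]/2/np.tan(np.radians(c["vfov"])/2)
def rays(c,uv):
    uv=np.atleast_2d(np.asarray(uv,float)); F=f(c)
    K=np.array([[F,0,c["cx"]],[0,F,c["cy"]],[0,0,1]])
    return cv2.undistortPoints(uv.reshape(-1,1,2),K,np.array([c["k1"],0,0,0,0.])).reshape(-1,2)
def world(c,uv,z=None):
    uv=np.atleast_2d(np.asarray(uv)); r=rays(c,uv)
    if z is None: z=c["z_map"][uv[:,1].astype(int),uv[:,0].astype(int)]
    P=np.c_[r*np.asarray(z)[:,None],z]
    return (P-c["t"])@c["R"]
def save(n,img): cv2.imwrite("pics/"+n,cv2.cvtColor(img,cv2.COLOR_RGB2BGR))
E
python3 - <<'E'
from h import *
for n in ("top","side"):
    c=read_camera(n); save(n+"1.png",c["img"]); 
    print(n,c["vfov"],c["cx"],c["cy"],c["k1"],c["R"].round(3).tolist(),c["t"].round(3))
    for t in ("spoon_a","ladle","trough"):
        for d in silhouettes(c,t): print(t,round(d["conf"],2),np.round(d["box"]),d["mask"].sum())
    pickle.dump(c,open(n+".pkl","wb"))
print(get_state())
E
```

```text
pics
top 48.106903667610524 283.4757321581409 213.92175064276125 -0.10566587150422563 [[-0.008, -1.0, -0.002], [-0.999, 0.008, -0.037], [0.037, 0.001, -0.999]] [0.035 0.439 1.255]
spoon_a 0.97 [110. 190.  43.  15.] 396
spoon_a 0.92 [156. 224.  43.  23.] 437
spoon_a 0.89 [131. 292.  32.  42.] 485
spoon_a 0.87 [283. 212.  27.  40.] 385
spoon_a 0.68 [203. 205.  32.  39.] 426
ladle 0.92 [237. 142.  24.  52.] 726
trough 0.69 [386. 156. 110.  50.] 3346
side 51.70164746932976 280.9745051089716 207.32876541232582 -0.0720947467804178 [[-0.806, -0.592, -0.006], [-0.388, 0.536, -0.75], [0.448, -0.602, -0.661]] [0.393 0.186 0.92 ]
spoon_a 0.97 [220. 269.  25.  44.] 549
spoon_a 0.85 [116. 334.  43.  59.] 928
spoon_a 0.84 [287. 218.  20.  41.] 468
spoon_a 0.7 [201. 322.  28.  55.] 744
spoon_a 0.58 [246. 388.  28.  64.] 1040
ladle 0.89 [195. 212.  44.  36.] 685
trough 0.81 [301. 126.  89.  18.] 1015
trough 0.33 [285. 218.  18.  38.] 441
{'clock': 0.4, 'joint_pos': array([-1.41159999e+00,  3.13344537e-01,  4.59588947e-02,  1.30354288e+00,
        3.14646259e-05,  1.43122565e+00]), 'qvel': array([-0.00035472, -0.00241694,  0.00208522,  0.00079835, -0.0004342 ,
        0.00104461]), 'tau': array([-1.53708595e-03, -4.79891288e+01,  2.98394197e+01,  4.93620930e-03,
       -2.81326929e-04, -2.54233221e-06]), 'tcp_pos': array([ 0.16926232, -0.54952018,  0.23118308]), 'orientation': array([-6.62498068e-05,  9.88863016e-01,  1.48828530e-01,  1.50829513e-05]), 'wrist_force': array([ 0.62422464, -0.13287199,  0.50029891]), 'ft_torque': array([0.03731855, 0.03637569, 0.00714064]), 'finger_gap': 0.08565650068959536}
```

View pics/top1.png

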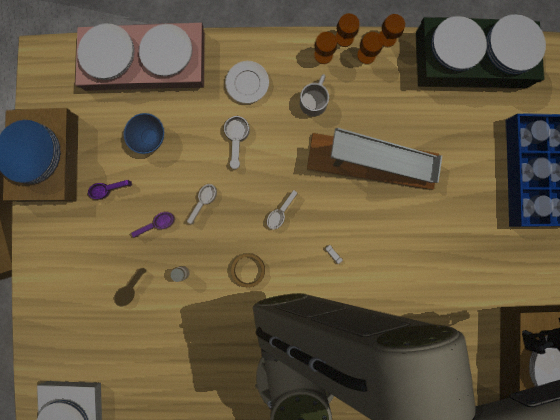

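View pics/side1.png

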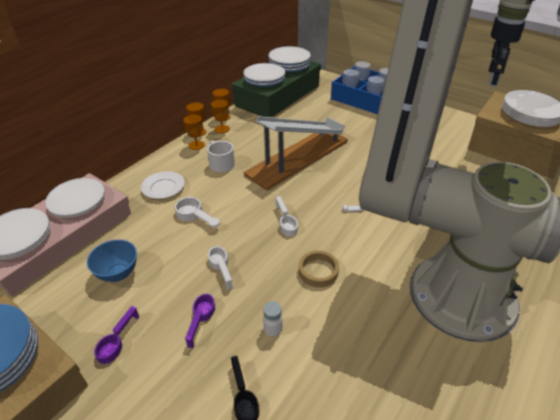

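Run:
```python
from h import *
c=pickle.load(open("top.pkl","rb"))
a=cv2.resize(c["img"][110:330,70:340],None,fx=2.9,fy=2.7,interpolation=cv2.INTER_CUBIC)
a=cv2.resize(c["img"][115:325,80:330],None,fx=2.8,fy=2.8,interpolation=cv2.INTER_CUBIC)
save("topz.png",a)
save("topt.png",cv2.resize(c["img"][100:220,300:480],None,fx=4,fy=4,interpolation=cv2.INTER_CUBIC))
```

```text
(no output)
```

View pics/topz.png

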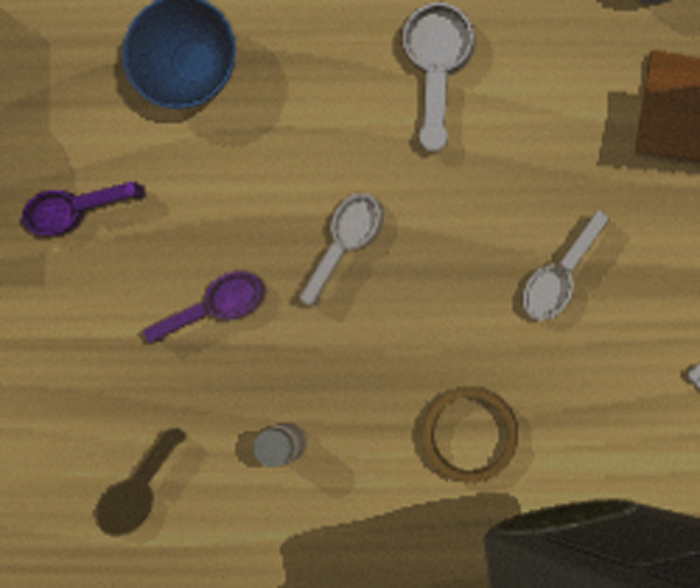

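View pics/topt.png

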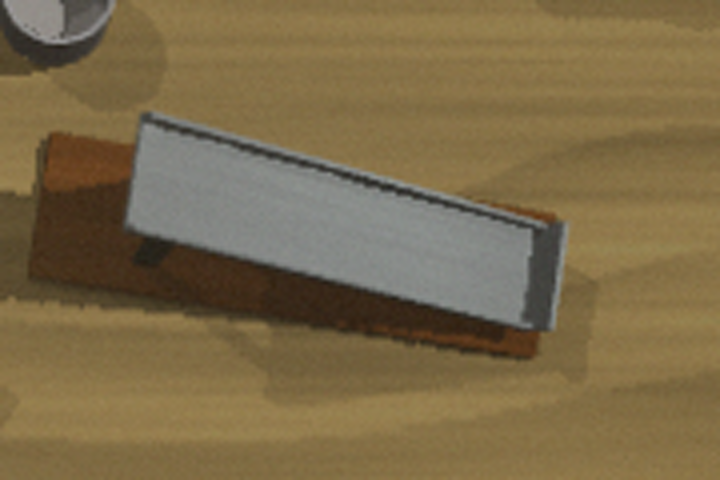

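The top view shows two white spoons at (203,205) and (283,212), the ladle at (237,142) and the trough at (386,156), with its high end at the left. The black and purple ones are look-alikes. Next I'll measure the poses.

```bash
cat > meas.py <<'E'
from h import *
def spoons(c,thing="spoon_a"):
    out=[]
    for d in silhouettes(c,thing):
        m=d["mask"]; px=c["img"][m].astype(float).mean(0)
        if px.min()<110 or px.max()-px.min()>40: continue
        v,u=np.nonzero(m); P=world(c,np.c_[u,v]); ok=(P[:,2]>0.003)&(P[:,2]<.06)
        out.append((d,P[ok]))
    return out
E
python3 - <<'E'
from meas import *
for n in ("top","side"):
    c=pickle.load(open(n+".pkl","rb"))
    for d,m in [(d,d["mask"]) for d in silhouettes(read_camera(n),"spoon_a")][:0]: pass
    c=read_camera(n); pickle.dump(c,open(n+".pkl","wb"))
    for d,P in spoons(c):
        H=P[(P[:,2]>.028)&(P[:,2]<.042)]; q=H[:,:2]
        cen=P[:,:2].mean(0)
        (vx,vy,x0,y0)=cv2.fitLine(q.astype(np.float32),cv2.DIST_HUBER,0,.001,.001).ravel()
        ax=np.array([vx,vy]); o=np.array([x0,y0])
        B=P[P[:,2]<.026][:,:2]
        if (o-np.median(P[:,:2],0))@ax<0: ax=-ax
        s=(P[:,:2]-o)@ax; nn=np.array([-ax[1],ax[0]]); t=(P[:,:2]-o)@nn
        print(n,np.round(d["box"]),"hz",np.percentile(P[:,2],[5,50,95]).round(4),"o",o.round(4),"yaw",np.degrees(np.arctan2(ax[1],ax[0])).round(1),"s range",np.percentile(s,[.5,99.5]).round(4),"t",np.percentile(t,[1,99]).round(4), "hs",np.percentile((q-o)@ax,[2,98]).round(4),len(q))
        lo,hi=np.percentile(s,[.5,99.5]); 
        print("  origin from tip/bowl:",(o+ax*(hi-.040)).round(4),(o+ax*(lo+.080)).round(4))
    for d in silhouettes(c,"trough")[:1]:
        v,u=np.nonzero(d["mask"]); P=world(c,np.c_[u,v])
        P=P[(P[:,2]>.02)&(P[:,2]<.22)]
        print(np.percentile(P,[1,99],axis=0).round(3))
        rng=np.random.default_rng(0);best=None
        for _ in range(500):
            a=P[rng.choice(len(P),3)]; nr=np.cross(a[1]-a[0],a[2]-a[0]); L=np.linalg.norm(nr)
            if L<1e-5: continue
            nr/=L; inl=abs((P-a[0])@nr)<.002
            if best is None or inl.sum()>best.sum(): best=inl
        Q=P[best]; m=Q.mean(0); nr=np.linalg.svd(Q-m)[2][2]; nr*=np.sign(nr[2])
        print("plane n",nr.round(4),"tilt",np.degrees(np.arccos(nr[2])).round(2),len(Q),len(P),"m",m.round(4))
        g=-np.array([0,0,1])+nr*nr[2]; up=-g/np.linalg.norm(g)
        # refine along-axis from minAreaRect in plane
        y=np.cross(nr,up); C=np.c_[(Q-m)@up,(Q-m)@y]
        r=cv2.minAreaRect((C*1000).astype(np.float32)); print("up",up.round(4),"yaw",np.degrees(np.arctan2(up[1],up[0])).round(2),r)
        h=(P-m)@nr; print("height pct",np.percentile(h,[1,50,99]).round(4)); 
        np.save("tr_"+n+".npy",P)
E
```

```text
top [202. 206.  26.  40.] hz [0.0037 0.0199 0.036 ] o [0.4467 0.2665] yaw 149.8 s range [-0.0823  0.0304] t [-0.0186  0.0211] hs [-0.0288  0.0303] 103
  origin from tip/bowl: [0.4551 0.2616] [0.4488 0.2653]
top [281. 212.  29.  38.] hz [0.0036 0.0208 0.0361] o [0.4755 0.0183] yaw -35.8 s range [-0.0858  0.0277] t [-0.0189  0.02  ] hs [-0.033   0.0272] 120
  origin from tip/bowl: [0.4655 0.0255] [0.4707 0.0217]
top [387. 156. 112.  49.] hz [0.0343 0.0482 0.0588] o [ 0.553  -0.3591] yaw 169.4 s range [-0.0395  0.0332] t [-0.2683  0.0189] hs [-0.0359  0.027 ] 151
  origin from tip/bowl: [ 0.5596 -0.3604] [ 0.5132 -0.3517]
[[ 0.525 -0.377  0.036]
 [ 0.63  -0.087  0.169]]
plane n [-0.0682 -0.4194  0.9053] tilt 25.14 1875 3279 m [ 0.5809 -0.2172  0.1051]
up [0.1453 0.8935 0.4249] yaw 80.76 ((-10.824050903320312, 2.807586669921875), (72.28221893310547, 314.23577880859375), 89.26091766357422)
height pct [-0.0048  0.0005  0.026 ]
side [219. 267.  28.  42.] hz [0.0035 0.019  0.0331] o [0.4393 0.2704] yaw 148.5 s range [-0.0887  0.0302] t [-0.0209  0.02  ] hs [-0.0317  0.0285] 150
  origin from tip/bowl: [0.4477 0.2653] [0.4468 0.2659]
side [286. 218.  15.  40.] hz [0.0036 0.0168 0.0331] o [0.4703 0.0243] yaw -37.2 s range [-0.0847  0.0315] t [-0.0212  0.0186] hs [-0.028   0.0303] 84
  origin from tip/bowl: [0.4635 0.0294] [0.4666 0.0271]
[[ 0.52  -0.377  0.036]
 [ 0.628 -0.085  0.17 ]]
plane n [-0.0795 -0.4155  0.9061] tilt 25.02 428 987 m [ 0.5856 -0.2108  0.1073]
up [0.1703 0.89   0.423 ] yaw 79.17 ((-17.044448852539062, 7.628608703613281), (316.85345458984375, 73.77596282958984), 1.231489896774292)
height pct [-0.0033  0.0025  0.0252]
```

Run:
```python
from meas import *
for n in ("top","side"):
    P=np.load(f"tr_{n}.npy")
    th=np.radians(25)
    from scipy.optimize import least_squares
    # plane with tilt 25 fixed: fit yaw from the rect of all pts (walls included)
    Q=P.copy(); 
    for yaw in (80.0,):
        pass
    def fr(yaw):
        y=np.radians(yaw); up=np.array([np.cos(y)*np.cos(th),np.sin(y)*np.cos(th),np.sin(th)])
        ac=np.array([-np.sin(y),np.cos(y),0]); return up,ac,np.cross(up,ac)
    up,ac,nr=fr(80)
    m=np.median(P@nr); 
    X=np.c_[P@up,P@ac]
    # edges per bin along up: percentiles of ac
    b=np.round((X[:,0]-X[:,0].min())/.01).astype(int)
    L=[];R=[]
    for k in np.unique(b)[2:-2]:
        s=X[b==k]
        if len(s)<8: continue
        L.append((s[:,0].mean(),np.sort(s[:,1])[-2])); R.append((s[:,0].mean(),np.sort(s[:,1])[1]))
    for E in (L,R):
        E=np.array(E,np.float32); v=cv2.fitLine(E,cv2.DIST_HUBER,0,.001,.001).ravel()
        print(n,"slope deg",np.degrees(np.arctan(v[1]/v[0])).round(2),"offset at mean",v[3].round(4),"at",v[2].round(3), "xr",E[:,0].min(),E[:,0].max())
    h=P@nr; print("floor h",m, np.histogram(h-m,bins=np.arange(-.01,.032,.002))[0])
    st=P[(h-m)>.02]; print("stop top pts",len(st),(st@up).min(),np.median(st@up),(st@up).max(),(st@ac).min(),(st@ac).max()); print("up max",np.sort(X[:,0])[-5:])
```

```text
top slope deg 0.52 offset at mean -0.572 at -0.025 xr -0.2099444 0.06945409
top slope deg 0.53 offset at mean -0.6441 at -0.076 xr -0.2099444 0.06945409
floor h 0.1435806991981273 [   2   11  104  488 1034  765  223   84   92  172  137   37   23   12
   16   13   18   26   16    6]
stop top pts 79 -0.23064981624771125 -0.22286760952461757 -0.2184944548837813 -0.6470662525361106 -0.5739776706973106
up max [0.08856295 0.08872024 0.08897874 0.08902599 0.08912242]
side slope deg 0.28 offset at mean -0.5703 at -0.013 xr -0.20651409 0.07257932
side slope deg 0.67 offset at mean -0.6412 at -0.099 xr -0.20651409 0.07257932
floor h 0.144460785456289 [  0  11  50 308 124  86 102 107  92  20  12  15  10  13  13  11  12   1
   0   0]
stop top pts 24 -0.22749650711367392 -0.22259829468976328 -0.21530233283116107 -0.6367793550441947 -0.5784930354450293
up max [0.08909539 0.08940094 0.0897716  0.09058186 0.09234596]
```

```bash
cat > tf.py <<'E'
from h import *
from scipy.spatial.transform import Rotation as Ro
th=np.radians(25)
def fr(yaw):
    y=np.radians(yaw); up=np.array([np.cos(y)*np.cos(th),np.sin(y)*np.cos(th),np.sin(th)])
    ac=np.array([-np.sin(y),np.cos(y),0]); return up,ac,np.cross(up,ac)
u0,a0,n0=fr(80); up,ac,nr=fr(80.5)
O=u0*-.05+a0*-.607+n0*.144-up*.1705
RT=np.c_[up,ac,nr]
def delta(pos,R):
    s=get_state(); q=s["orientation"]; R0=Ro.from_quat([q[1],q[2],q[3],q[0]])
    d=(np.asarray(pos)-s["tcp_pos"])*100; w=(Ro.from_matrix(R)*R0.inv()).as_rotvec(degrees=True)
    print("delta",d.round(2),w.round(1),"tcp",s["tcp_pos"].round(4),"clk",s["clock"],"gap",round(s["finger_gap"],4))
def down(phi):
    p=np.radians(phi); x=np.array([np.cos(p),np.sin(p),0]); z=np.array([0,0,-1.]); return np.c_[x,np.cross(z,x),z]
def trough(x,y,z,flip):   # TCP at trough coords; flip: tool x = downhill
    X=up*(-1 if flip else 1); Z=-nr
    return O+RT@np.array([x,y,z]), np.c_[X,np.cross(Z,X),Z]
E
python3 - <<'E'
from tf import *
print(O); delta([.467,.026,.12],down(143.5))
for x in (100,215): print(trough(x/1e3,0,.015,1)[0])
E
```

```text
[ 0.5538376  -0.36237012  0.03732099]
delta [ 29.77  57.56 -11.13] [  0.    0.  126.4] tcp [ 0.1693 -0.5496  0.2313] clk 0.9 gap 0.0853
[ 0.56774971 -0.27923462  0.09317744]
[ 0.58495186 -0.17643861  0.14177854]
```

>>> {"method": "send_rows", "body": {"deltas": [[[29.8,57.5,-11,0,0,126.4],[29.8,57.5,-11,0,0,126.4],[29.8,57.5,-11,0,0,126.4],[29.8,57.5,-11,0,0,126.4],[29.8,57.5,-11,0,0,126.4],[29.8,57.5,-11,0,0,126.4],[29.8,57.5,-11,0,0,126.4],[29.8,57.5,-11,0,0,126.4],[29.8,57.5,-11,0,0,126.4],[29.8,57.5,-11,0,0,126.4],[29.8,57.5,-11,0,0,126.4],[29.8,57.5,-11,0,0,126.4]]], "jaw": 0.1, "force": 30}}

```text
clock: 2.1
tcp_pos: [0.4423, -0.0224, 0.131]
orientation: [0.001, 0.495, 0.869, 0.0]
wrist_force: [0.3, -0.4, -0.4]
finger_gap: 0.0467
```

Run:
```python
from tf import *
delta([.467,.026,.12],down(143.5)); print(get_state()["joint_pos"].round(2))
```

```text
delta [ 2.47  4.84 -1.1 ] [ 0.   0.1 22.9] tcp [ 0.4423 -0.0224  0.131 ] clk 2.1 gap 0.0467
[-0.23  0.12 -0.46  0.99 -0.    0.8 ]
```

>>> {"method": "send_rows", "body": {"deltas": [[[2.5,4.8,-1.1,0,0,22.9],[2.5,4.8,-1.1,0,0,22.9],[2.5,4.8,-1.1,0,0,22.9],[2.5,4.8,-1.1,0,0,22.9],[2.5,4.8,-1.1,0,0,22.9]]]}}

```text
clock: 2.6
tcp_pos: [0.4664, 0.0236, 0.1199]
orientation: [0.0, 0.317, 0.948, 0.0]
wrist_force: [-0.1, -0.6, -0.8]
finger_gap: 0.047
```

Run:
```python
from tf import *
delta([.467,.026,.12],down(143.5)); print(get_state()["joint_pos"].round(2))
s=get_state();c=read_camera("wrist");save("w1.png",c["img"])
q=s["orientation"]; R0=Ro.from_quat([q[1],q[2],q[3],q[0]]).as_matrix()
T=np.eye(4);T[:3,:3]=R0;T[:3,3]=s["tcp_pos"]
M=T@c["hand_eye"]; Rc=M[:3,:3].T; c["R"]=Rc; c["t"]=-Rc@M[:3,3]
z=c["z_map"]; print((z>0).mean(), c["hand_eye"].round(3).tolist())
for d in silhouettes(c,"spoon_a"):
    v,u=np.nonzero(d["mask"]); P=world(c,np.c_[u,v]); P=P[(P[:,2]>.003)&(P[:,2]<.06)]
    if len(P)<50: continue
    H=P[(P[:,2]>.026)&(P[:,2]<.042)][:,:2]
    print(d["conf"],np.round(d["box"]),len(P),np.percentile(P,[1,50,99],axis=0).round(4).tolist())
    if len(H)<20: continue
    vx,vy,x0,y0=cv2.fitLine(H.astype(np.float32),cv2.DIST_HUBER,0,.001,.001).ravel()
    ax=np.array([vx,vy]);o=np.array([x0,y0]); s=(H-o)@ax; sp=(P[:,:2]-o)@ax
    print("yaw",np.degrees(np.arctan2(vy,vx)),o,"handle ext",np.percentile(s,[1,99]),np.percentile(sp,[1,99]))
```

```text
delta [0.06 0.24 0.01] [-0.   0.   0.5] tcp [0.4664 0.0236 0.1199] clk 2.6 gap 0.047
[-0.12  0.17 -0.42  0.98  0.    0.52]
0.9958205782312926 [[0.0, -0.955, -0.296, 0.076], [1.0, 0.0, 0.0, 0.0], [0.0, -0.296, 0.955, -0.143], [0.0, 0.0, 0.0, 1.0]]
0.77 [278. 188.  65. 168.] 5633 [[0.4005, 0.0029, 0.004], [0.4339, 0.047, 0.0203], [0.4953, 0.0776, 0.0353]]
yaw -35.656483 [0.4702127  0.02217993] handle ext [-0.0294932   0.03235689] [-0.08265642  0.03044238]
0.62 [534.  55.  50. 110.] 3864 [[0.4598, 0.2143, 0.0035], [0.4893, 0.2339, 0.0086], [0.5166, 0.2564, 0.0266]]
yaw -27.00254 [0.46200988 0.24922894] handle ext [-0.00570864  0.00524119] [-0.00237646  0.05992882]
```

View pics/w1.png

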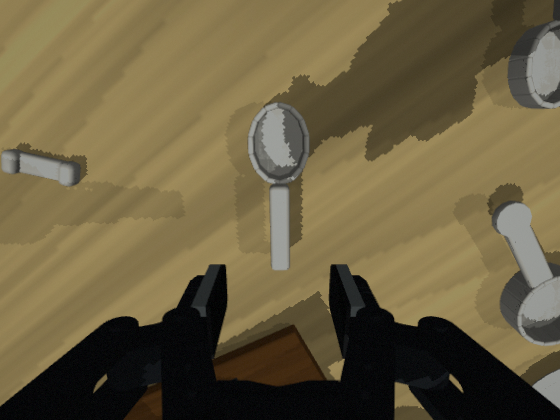

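The spoon handle (280,185–268) is centred between the fingers, with its bowl at (279,143). The wrist measurement agrees with the top and side cameras, so I'll descend and grip.

>>> {"method": "send_rows", "body": {"deltas": [[[-0.1,0.25,-4,0,0,0.5],[-0.1,0.25,-8,0,0,0.5],[-0.1,0.25,-10,0,0,0.5],[-0.1,0.25,-10.7,0,0,0.5],[-0.1,0.25,-10.7,0,0,0.5],[-0.1,0.25,-10.7,0,0,0.5]]]}}

```text
clock: 3.3
tcp_pos: [0.4665, 0.0258, 0.0139]
orientation: [0.001, 0.312, 0.95, 0.0]
wrist_force: [0.2, -0.9, 0.5]
finger_gap: 0.0467
```

>>> {"method": "send_rows", "body": {"deltas": [[[0,0,0,0,0,0],[0,0,0,0,0,0],[0,0,0,0,0,0],[0,0,0,0,0,0],[0,0,0,0,0,0],[0,0,0,0,0,0],[0,0,1.5,0,0,0],[0,0,5,0,0,0],[0,0,10,0,0,0],[0,0,15,0,0,0],[0,0,17,0,0,0],[0,0,17,0,0,0]]], "jaw": -1, "force": 30}}

```text
clock: 4.5
tcp_pos: [0.4679, 0.0259, 0.1867]
orientation: [0.004, 0.312, 0.95, 0.001]
wrist_force: [0.3, 0.8, -0.6]
finger_gap: 0.0131
```

```bash
cat > look.py <<'E'
from tf import *
def wrist(name=None):
    s=get_state();c=read_camera("wrist")
    if name: save(name,c["img"])
    q=s["orientation"]; R0=Ro.from_quat([q[1],q[2],q[3],q[0]]).as_matrix()
    T=np.eye(4);T[:3,:3]=R0;T[:3,3]=s["tcp_pos"]
    M=T@c["hand_eye"]; Rc=M[:3,:3].T; c["R"]=Rc; c["t"]=-Rc@M[:3,3]
    return c,T
def held():
    c,T=wrist()
    best=silhouettes(c,"spoon_a")
    for d in best[:2]:
        v,u=np.nonzero(d["mask"]); P=world(c,np.c_[u,v]); p=(P-T[:3,3])@T[:3,:3]
        p=p[(p[:,2]>-.04)&(p[:,2]<.03)]
        print(d["conf"],np.round(d["box"]),"tool-frame pct",np.percentile(p,[1,50,99],axis=0).round(4).tolist())
    return c
E
python3 - <<'E'
from look import *
c=held(); save("w2.png",c["img"])
print(get_state()["joint_pos"].round(2))
for x in (.25,):
    p,R=trough(.115,0,.115,1); delta(p,R); print(p)
E
```

```text
Traceback (most recent call last):
  File "look.py", line 15, in held
    print(d["conf"],np.round(d["box"]),"tool-frame pct",np.percentile(p,[1,50,99],axis=0).round(4).tolist())
                                                        ~~~~~~~~~~~~~^^^^^^^^^^^^^^^^^^^^
IndexError: index -1 is out of bounds for axis 0 with size 0
```

```bash
sed -i 's/^        p=p\[/        if 1: p=p[/; s/^        print(d\["conf"\]/        if len(p)>20: print(d["conf"]/' look.py
python3 - <<'E'
from look import *
c=held(); save("w2.png",c["img"])
print(get_state()["joint_pos"].round(2))
p,R=trough(.115,0,.115,1); delta(p,R); print(p)
E
```

```text
0.67 [277. 239. 108. 280.] tool-frame pct [[-0.0354, -0.02, -0.0212], [0.0415, -0.0002, -0.0055], [0.0774, 0.0194, 0.0097]]
[-0.12  0.13 -0.32  1.13  0.    0.52]
delta [  9.88 -33.38   0.89] [ 11.4 -27.8 114.7] tcp [0.4642 0.0263 0.1812] clk 4.7 gap 0.0129
[ 0.56301826 -0.30750868  0.19014749]
```

View pics/w2.png

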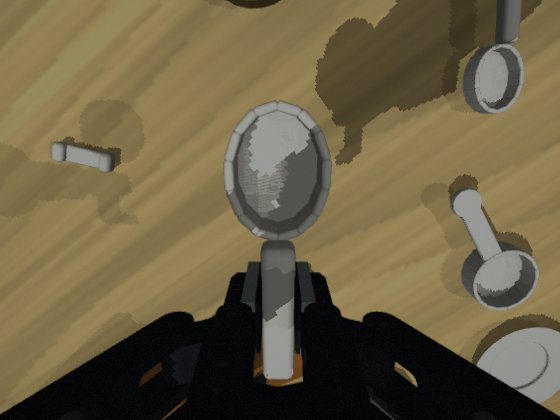

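The spoon is held straight: handle in the fingers at (278,240–380), bowl at (277,170), and its foot about 13 mm past the TCP. I'll carry it high above the chute.

>>> {"method": "send_rows", "body": {"deltas": [[[0,0,5,0.8,-2,8.2],[0,-2,10,1.6,-4,16.4],[1,-6,11,2.5,-6,24.6],[2,-10,11,3.3,-8,32.8],[3,-14,11,4.1,-10,41],[4,-18,11,4.9,-12,49.2],[5,-22,11,5.7,-14,57.4],[6,-25,11,6.5,-16,65.6],[7,-28,11,7.3,-18,73.7],[8,-31,11,8.1,-20,82],[9,-33,11,9,-22,90],[9.9,-33.4,11,9.8,-24,98.3]]]}}

```text
clock: 5.9
tcp_pos: [0.5639, -0.3105, 0.2893]
orientation: [0.147, -0.493, 0.848, 0.127]
wrist_force: [0.2, -0.2, -0.2]
finger_gap: 0.0131
```

Run:
```python
from look import *
print(get_state()["joint_pos"].round(2))
p,R=trough(.115,0,.115,1); p[2]+=.04; delta(p,R); print(p)
```

```text
[-0.79  0.57  0.53  1.71  0.35 -1.88]
delta [-0.09  0.3  -5.92] [ 1.4 -4.8 19.2] tcp [ 0.5639 -0.3105  0.2893] clk 5.9 gap 0.0131
[ 0.56301826 -0.30750868  0.23014749]
```

>>> {"method": "send_rows", "body": {"deltas": [[[-0.1,0.3,-2,0.7,-2.4,9.6],[-0.1,0.3,-5.9,1.4,-4.8,19.2],[-0.1,0.3,-5.9,1.4,-4.8,19.2],[-0.1,0.3,-5.9,1.4,-4.8,19.2],[-0.1,0.3,-5.9,1.4,-4.8,19.2]]]}}

```text
clock: 6.4
tcp_pos: [0.5633, -0.3047, 0.2327]
orientation: [0.165, -0.629, 0.747, 0.139]
wrist_force: [-0.2, 0.2, -0.4]
finger_gap: 0.0133
```

Run:
```python
from look import *
c=held(); save("w3.png",c["img"])
print(get_state()["joint_pos"].round(2))
p,R=trough(.105,0,.05,1); delta(p,R); print(p)
# trough as seen by wrist: depth points near it, in trough frame
v,u=np.mgrid[0:420:3,0:560:3]; uv=np.c_[u.ravel(),v.ravel()]; P=world(c,uv); ok=c["z_map"][uv[:,1],uv[:,0]]>0
L=(P-O)@RT; L=L[ok]
m=(abs(L[:,1])<.06)&(L[:,2]>-.012)&(L[:,2]<.04)&(L[:,0]>-.03)&(L[:,0]<.33); L=L[m]
print(len(L)); fl=L[(abs(L[:,1])<.025)&(L[:,2]<.012)&(L[:,0]>.005)]; print("floor z",np.percentile(fl[:,2],[10,50,90]),"x",fl[:,0].min(),fl[:,0].max())
A=np.c_[np.ones(len(fl)),fl[:,0],fl[:,1]]; print("plane",np.linalg.lstsq(A,fl[:,2],rcond=None)[0])
w=L[(L[:,2]>.005)&(L[:,2]<.014)]
for s in (-1,1):
    q=w[(s*w[:,1]>.022)]
    for a,b in ((0,.05),(.05,.1),(.1,.15),(.15,.2),(.2,.3)):
        k=q[(q[:,0]>a)&(q[:,0]<b)]
        if len(k)>5: print(s,a,len(k),np.percentile(k[:,1],[5,50,95]).round(4))
st=L[(L[:,2]>.018)&(L[:,0]<.02)]; print("stop",len(st), np.percentile(st,[5,50,95],axis=0).round(4) if len(st) else 0)
```

```text
0.67 [277. 239. 112. 279.] tool-frame pct [[-0.0361, -0.0194, -0.0211], [0.0405, 0.0003, -0.0055], [0.0764, 0.02, 0.0099]]
[-0.79  0.64  0.49  1.68  0.35 -2.23]
delta [  0.25   1.56 -10.73] [0.2 0.2 0.3] tcp [ 0.5636 -0.3049  0.2343] clk 6.5 gap 0.0132
[ 0.5660563  -0.28935401  0.1270113 ]
1200
floor z [-0.00183003 -0.00081149  0.00017531] x 0.006344122861409946 0.3085652073897536
plane [-0.00083688  0.00035609  0.00047793]
-1 0 43 [-0.036  -0.0339 -0.0324]
-1 0.05 15 [-0.0367 -0.0348 -0.0341]
-1 0.15 27 [-0.0364 -0.0344 -0.033 ]
1 0 45 [0.0317 0.0335 0.0349]
1 0.05 15 [0.0327 0.0331 0.0353]
1 0.15 27 [0.0313 0.0333 0.0344]
stop 102 [[-0.0045 -0.0341  0.0238]
 [-0.0025 -0.0013  0.0248]
 [-0.0005  0.0315  0.0258]]
```

View pics/w3.png

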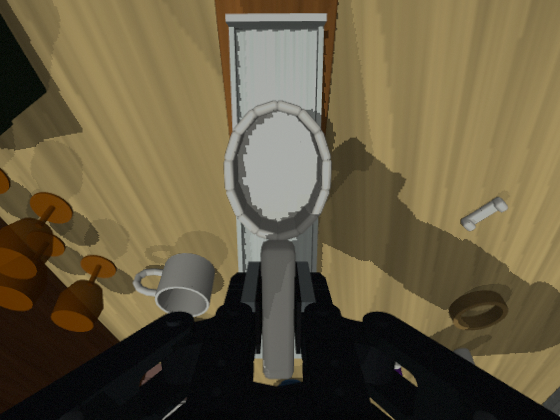

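The frame checks out to about 1 mm: floor at -0.8 mm, centre at -0.6 mm, stop at 0. The bowl (277,170) points at the stop (276,18) and sits centred in the channel. Lowering.

```bash
sed -i 's/^RT=.*/RT=np.c_[up,ac,nr]; O=O-.0007*nr-.0005*ac/' tf.py
python3 - <<'E'
from tf import *
p,R=trough(.096,0,.04,1); delta(p,R)
p,R=trough(.096,0,.0145,1); delta(p,R)
E
```

```text
delta [  0.24   1.19 -12.08] [0.2 0.2 0.3] tcp [ 0.5636 -0.3049  0.2343] clk 6.5 gap 0.0132
delta [  0.41   2.25 -14.39] [0.2 0.2 0.3] tcp [ 0.5636 -0.3049  0.2343] clk 6.5 gap 0.0132
```

>>> {"method": "send_rows", "body": {"deltas": [[[0.1,0.5,-4,0,0,0.2],[0.2,0.9,-8,0.2,0.2,0.3],[0.2,1.2,-11,0.2,0.2,0.3],[0.2,1.2,-12.1,0.2,0.2,0.3],[0.2,1.2,-12.1,0.2,0.2,0.3],[0.2,1.2,-12.1,0.2,0.2,0.3]]]}}

```text
clock: 7.1
tcp_pos: [0.5662, -0.2936, 0.1148]
orientation: [0.165, -0.631, 0.745, 0.139]
wrist_force: [-0.9, -0.6, -0.2]
finger_gap: 0.0135
```

Run:
```python
from look import *
c=held()
p,R=trough(.096,0,.0145,1); delta(p,R)
print(((get_state()["tcp_pos"]-O)@RT).round(4), get_state()["wrist_force"])
```

```text
0.74 [276. 239. 106. 280.] tool-frame pct [[-0.0361, -0.0192, -0.0211], [0.0408, 0.0003, -0.0042], [0.0764, 0.0198, 0.0099]]
delta [ 0.13  1.16 -2.48] [ 0.1  0.1 -0.1] tcp [ 0.5664 -0.294   0.1152] clk 7.2 gap 0.0134
[ 0.0959 -0.0006  0.0419] [ 0.04141887  0.96369902 -1.14974882]
```

>>> {"method": "send_rows", "body": {"deltas": [[[0.1,0.6,-1.2,0,0,0],[0.1,1,-2,0,0,0],[0.1,1.15,-2.45,0,0,0],[0.1,1.15,-2.45,0,0,0],[0.1,1.15,-2.45,0,0,0]]]}}

```text
clock: 7.7
tcp_pos: [0.5668, -0.2817, 0.0896]
orientation: [0.165, -0.631, 0.745, 0.14]
wrist_force: [-1.4, -0.1, 5.6]
finger_gap: 0.0134
```

Run:
```python
from look import *
p,R=trough(.096,0,.0135,1); delta(p,R)
print(((get_state()["tcp_pos"]-O)@RT).round(4), get_state()["wrist_force"])
c=read_camera("side"); save("s2.png",cv2.resize(c["img"][60:220,200:400],None,fx=3.5,fy=3.5))
```

```text
delta [ 0.1  -0.03 -0.01] [ 0.   0.  -0.1] tcp [ 0.5668 -0.2817  0.0896] clk 7.7 gap 0.0134
[0.0962 0.0011 0.0136] [-1.37569272 -0.0864011   5.57579156]
```

View pics/s2.png

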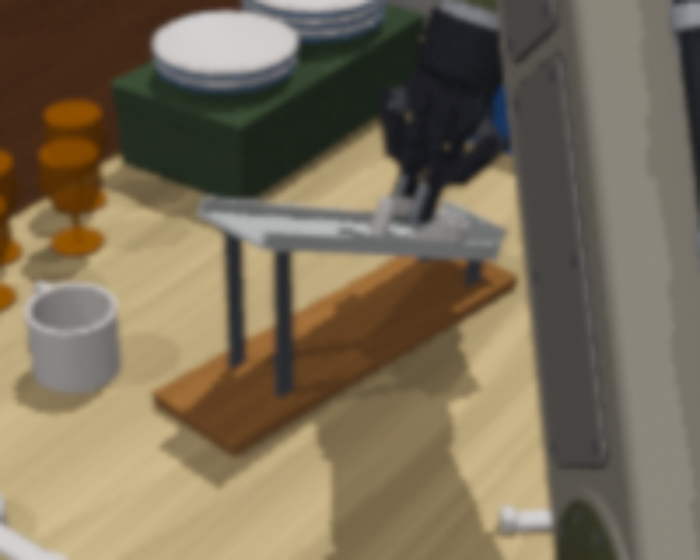

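The spoon is resting on the floor (5.6 N contact). I'll open the jaws slightly so it slides, then retract.

>>> {"method": "send_rows", "body": {"deltas": [[[0,0,0,0,0,0],[0,0,0,0,0,0],[0,0,0,0,0,0],[0,0,0,0,0,0],[0,0,0,0,0,0],[-0.1,-0.8,1.8,0,0,0],[-0.2,-1.7,3.6,0,0,0],[-0.5,-4,8,0,0,0],[-0.7,-5,12,0,0,0],[-0.7,-5,16,0,0,0],[-0.7,-5,18,0,0,0],[-0.7,-5,18,0,0,0]]], "jaw": -0.2}}

```text
clock: 8.95
tcp_pos: [0.5603, -0.3324, 0.2719]
orientation: [0.165, -0.632, 0.745, 0.137]
wrist_force: [-0.5, 0.3, 0.5]
finger_gap: 0.034
```

```bash
cat > inch.py <<'E'
from look import *
def chute(name):
    c,T=wrist(name)
    for d in silhouettes(c,"spoon_a"):
        v,u=np.nonzero(d["mask"]); P=world(c,np.c_[u,v]); L=(P-O)@RT
        L=L[(L[:,2]>.004)&(L[:,2]<.06)&(abs(L[:,1])<.05)]
        if len(L)<60: continue
        H=L[(L[:,2]>.027)&(L[:,2]<.042)]
        print(round(d["conf"],2),np.round(d["box"]),len(L),"all",np.percentile(L,[1,99],axis=0).round(4).tolist())
        if len(H)>30:
            vx,vy,x0,y0=cv2.fitLine(H[:,:2].astype(np.float32),cv2.DIST_HUBER,0,.001,.001).ravel()
            print("  handle x",np.percentile(H[:,0],[1,99]).round(4),"y",y0.round(4),"top z",np.median(H[:,2]).round(4),"ang",np.degrees(np.arctan(vy/vx)).round(1))
E
python3 - <<'E'
from inch import *
chute("w4.png")
s=get_state(); print(s["joint_pos"].round(2),s["clock"])
# next: S1 hover
delta([.449,.265,.25],down(149)); delta([.449,.265,.25],down(149+180))
E
```

```text
0.92 [281. 117.  50. 143.] 3484 all [[0.002, -0.0184, 0.0041], [0.1165, 0.0213, 0.035]]
  handle x [0.0563 0.118 ] y 0.0016 top z 0.0335 ang 0.1
[-0.82  0.69  0.65  1.81  0.34 -2.27] 9.05
delta [-11.06  59.66  -1.79] [ -12.4   26.6 -109.6] tcp [ 0.5596 -0.3316  0.2679] clk 9.05 gap 0.0343
delta [-11.06  59.66  -1.79] [-24.1 -11.2  67.3] tcp [ 0.5596 -0.3316  0.2679] clk 9.05 gap 0.0343
```

View pics/w4.png

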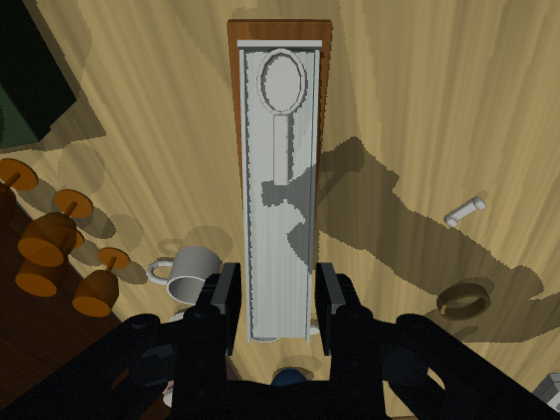

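The first spoon is home: bowl (281,82) against the stop, handle straight, origin x ≈ 79 mm. Now the second spoon.

>>> {"method": "send_rows", "body": {"deltas": [[[-1,5,0,-2.4,-1.1,6.7],[-2,10,0,-4.8,-2.2,13.4],[-3,15,0,-7.2,-3.4,20],[-4,20,0,-9.6,-4.5,27],[-5,24.5,0,-12,-5.6,33.6],[-6,29,0,-14.4,-6.7,40.4],[-7,34,0,-16.9,-7.8,47.1],[-8,39,0,-19.3,-9,53.8],[-9,44,0,-21.7,-10.1,60.6],[-10,49,-2,-24.1,-11.2,67.3],[-11,54,-3,-24.1,-11.2,67.3],[-11,58.5,-5,-24.1,-11.2,67.3]]], "jaw": 0.05}}

```text
clock: 10.25
tcp_pos: [0.4473, 0.248, 0.2201]
orientation: [0.001, 0.964, -0.266, -0.0]
wrist_force: [2.3, -0.6, 0.9]
finger_gap: 0.0447
```

Run:
```python
from look import *
delta([.449,.265,.13],down(149+180)); print(get_state()["joint_pos"].round(2))
```

```text
delta [ 0.17  1.7  -9.01] [ 0.  -0.  -0.1] tcp [0.4473 0.248  0.2201] clk 10.25 gap 0.0447
[ 0.35  0.19 -0.14  1.24 -0.   -2.25]
```

>>> {"method": "send_rows", "body": {"deltas": [[[0.1,0.8,-4,0,0,0],[0.2,1.3,-8,0,0,0],[0.2,1.3,-9,0,0,0],[0.2,1.3,-9,0,0,0],[0.2,1.3,-9,0,0,0]]]}}

```text
clock: 10.75
tcp_pos: [0.4521, 0.2585, 0.1323]
orientation: [0.0, 0.964, -0.267, 0.0]
wrist_force: [-0.0, -0.5, 0.8]
finger_gap: 0.0449
```

Run:
```python
from look import *
c,T=wrist("w5.png")
for d in silhouettes(c,"spoon_a"):
    v,u=np.nonzero(d["mask"]); P=world(c,np.c_[u,v]); P=P[(P[:,2]>.003)&(P[:,2]<.06)]
    if len(P)<50: continue
    H=P[(P[:,2]>.026)&(P[:,2]<.042)][:,:2]
    print(d["conf"],np.round(d["box"]),len(P))
    if len(H)<20: continue
    vx,vy,x0,y0=cv2.fitLine(H.astype(np.float32),cv2.DIST_HUBER,0,.001,.001).ravel()
    ax=np.array([vx,vy]);o=np.array([x0,y0])
    if ax[0]>0: ax=-ax
    s=(H-o)@ax; lo,hi=np.percentile(s,[1,99]); org=o+ax*((lo+hi)/2-.009)
    print("yaw",np.degrees(np.arctan2(ax[1],ax[0])),"org",org,"len",hi-lo)
    if d["box"][0]>200 and d["box"][0]<360: delta([*org,.013],down(180+np.degrees(np.arctan2(ax[1],ax[0]))))
```

```text
0.97 [194. 282.  50.  50.] 1001
0.85 [273. 191.  57. 160.] 5000
yaw 148.33498 org [0.45219962 0.26364332] len 0.06167968776352356
delta [ -0.09   0.49 -12.04] [-0.   0.2 -0.6] tcp [0.4531 0.2588 0.1334] clk 10.85 gap 0.0448
0.61 [ 26. 285.  51.  94.] 1775
yaw 112.0453 org [0.52166449 0.4627555 ] len 0.04884612925124532
0.17 [307.   5.  31.  10.] 232
yaw -121.55255 org [0.56900436 0.17697656] len 0.013475268192423843
delta [ 11.59  -8.18 -12.04] [-0.2  0.1 89.5] tcp [0.4531 0.2588 0.1334] clk 10.85 gap 0.0448
```

View pics/w5.png

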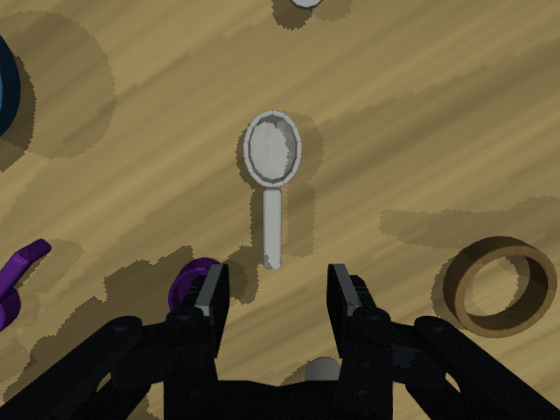

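The white spoon's handle is at (272,190–268), near centre. The purple bowl (194,282) is close to the left finger, so I'll check the clearance.

Run:
```python
from look import *
c,T=wrist()
T[:3,3]=[.4515,.2638,.013]
for d in silhouettes(c,"spoon_a"):
    v,u=np.nonzero(d["mask"]); P=world(c,np.c_[u,v]); P=P[(P[:,2]>.003)&(P[:,2]<.05)]
    if len(P)<200: continue
    p=(P-T[:3,3])@T[:3,:3]; print(np.round(d["box"]),np.percentile(p,[1,50,99],axis=0).round(4).tolist())
```

```text
[ 29. 286.  56.  96.] [[-0.1112, -0.2599, -0.0221], [-0.0495, -0.2146, -0.0115], [-0.0276, -0.1941, 0.0098]]
[197. 283.  50.  52.] [[-0.0858, -0.0881, -0.0104], [-0.0597, -0.0758, -0.0003], [-0.0447, -0.0511, 0.0092]]
[272. 193.  59. 160.] [[-0.0377, -0.0196, -0.0225], [0.0388, -0.0004, -0.0073], [0.0751, 0.0195, 0.0092]]
```

>>> {"method": "send_rows", "body": {"deltas": [[[-0.1,0.5,-4,0,0.2,-0.6],[-0.1,0.5,-8,0,0.2,-0.6],[-0.1,0.5,-11,0,0.2,-0.6],[-0.1,0.5,-11.9,0,0.2,-0.6],[-0.1,0.5,-11.9,0,0.2,-0.6],[-0.1,0.5,-11.9,0,0.2,-0.6]]]}}

```text
clock: 11.55
tcp_pos: [0.4521, 0.2643, 0.0141]
orientation: [-0.0, 0.962, -0.272, -0.001]
wrist_force: [0.0, -0.1, 0.9]
finger_gap: 0.0446
```

>>> {"method": "send_rows", "body": {"deltas": [[[0,0,0,0,0,0],[0,0,0,0,0,0],[0,0,0,0,0,0],[0,0,0,0,0,0],[0,0,0,0,0,0],[0,0,0,0,0,0],[0,0,1.5,0,0,0],[0,0,5,0,0,0],[0,0,10,0,0,0],[0,0,15,0,0,0],[0,0,20,0,0,0],[0,0,24,0,0,0]]], "jaw": -1, "force": 30}}

```text
clock: 12.75
tcp_pos: [0.4509, 0.264, 0.2561]
orientation: [-0.0, 0.962, -0.272, -0.0]
wrist_force: [-0.3, 1.1, -0.4]
finger_gap: 0.013
```

Run:
```python
from look import *
c=held(); print(get_state()["joint_pos"].round(2))
p,R=trough(.215,0,.10,1); print(p); delta(p,R)
```

```text
0.85 [276. 242. 102. 276.] tool-frame pct [[-0.0369, -0.0199, -0.0212], [0.0397, 0.0001, -0.005], [0.0755, 0.0196, 0.0098]]
[ 0.38  0.2  -0.03  1.33  0.   -2.21]
[ 0.5795649  -0.21165926  0.21818028]
delta [ 12.61 -47.67  -4.11] [ 24.2  11.5 -66.7] tcp [0.4535 0.2651 0.2593] clk 12.85 gap 0.0134
```

>>> {"method": "send_rows", "body": {"deltas": [[[1,-4,3,2.4,1.1,-6.7],[2,-8.5,5,4.8,2.3,-13.3],[3.2,-13,5,7.3,3.4,-20],[4.4,-17.5,5,9.7,4.6,-26.7],[5.6,-22,5,12.1,5.7,-33.3],[6.9,-26.5,5,14.5,6.9,-40],[8.1,-31,5,16.9,8,-46.7],[9.3,-35.5,5,19.4,9.2,-53.4],[10.5,-40,5,21.8,10.3,-60],[11.7,-44.5,5,24.2,11.5,-66.7],[12.6,-47.7,3,24.2,11.5,-66.7],[12.6,-47.7,0,24.2,11.5,-66.7]]]}}

```text
clock: 14.05
tcp_pos: [0.5777, -0.219, 0.2502]
orientation: [0.165, -0.629, 0.746, 0.144]
wrist_force: [0.9, -0.3, -1.4]
finger_gap: 0.0132
```

Run:
```python
from inch import *
c=held()
print(((get_state()["tcp_pos"]-O)@RT).round(4))
p,R=trough(.213,0,.04,1); delta(p,R);
chute("w6.png")
```

```text
0.96 [276. 241. 109. 280.] tool-frame pct [[-0.0367, -0.0192, -0.021], [0.0399, 0.0007, -0.0053], [0.0757, 0.0203, 0.0101]]
[0.2247 0.0043 0.127 ]
delta [ 0.86  2.51 -8.39] [-0.8 -0.9 -0.1] tcp [ 0.5749 -0.2135  0.2468] clk 14.15 gap 0.0133
0.96 [269.  32.  25.  62.] 1383 all [[0.0863, -0.0052, 0.0099], [0.1198, 0.0086, 0.0354]]
  handle x [0.0863 0.1195] y 0.0018 top z 0.0335 ang 0.1
```

View pics/w6.png

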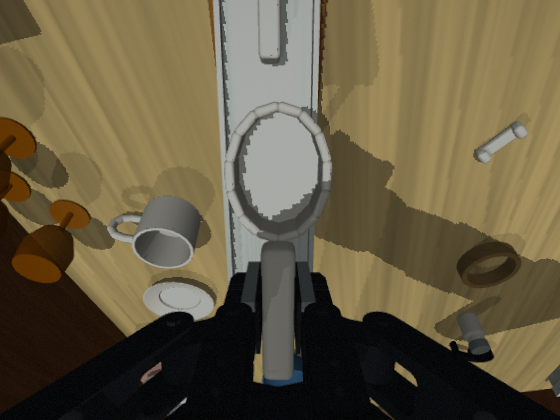

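Spoon two is over the chute behind the first, whose handle end is at (269,58). Lowering.

>>> {"method": "send_rows", "body": {"deltas": [[[0.5,0.8,-3,-0.4,-0.4,0],[0.9,1.7,-6,-0.8,-0.9,-0.1],[0.9,2.5,-8.4,-0.8,-0.9,-0.1],[0.9,2.5,-8.4,-0.8,-0.9,-0.1],[0.9,2.5,-8.4,-0.8,-0.9,-0.1],[0.9,2.5,-8.4,-0.8,-0.9,-0.1]]]}}

```text
clock: 14.85
tcp_pos: [0.5868, -0.1887, 0.1712]
orientation: [0.167, -0.633, 0.744, 0.134]
wrist_force: [-0.4, -0.8, -0.9]
finger_gap: 0.0133
```

Run:
```python
from inch import *
c=held()
print(((get_state()["tcp_pos"]-O)@RT).round(4),get_state()["wrist_force"])
p,R=trough(.213,0,.0145,1); delta(p,R);
```

```text
0.85 [288.  34.  35.  65.] tool-frame pct [[0.097, -0.0006, 0.0126], [0.1074, 0.006, 0.0144], [0.1183, 0.0129, 0.0272]]
0.81 [277. 242. 108. 278.] tool-frame pct [[-0.0367, -0.0191, -0.021], [0.04, 0.0007, -0.0045], [0.0757, 0.0203, 0.01]]
[ 0.2162 -0.0033  0.0469] [ 0.77833235 -0.22812882 -1.36469673]
delta [-0.14  1.12 -3.08] [ 0.4  0.6 -0.1] tcp [ 0.5867 -0.189   0.1706] clk 14.95 gap 0.0132
```

>>> {"method": "send_rows", "body": {"deltas": [[[-0.1,0.5,-1.3,0.4,0.6,-0.1],[-0.1,0.8,-2.2,0.4,0.6,-0.1],[-0.1,0.8,-2.4,0.4,0.6,-0.1],[-0.1,0.8,-2.4,0.4,0.6,-0.1],[-0.1,0.8,-2.4,0.4,0.6,-0.1]]]}}

```text
clock: 15.45
tcp_pos: [0.5847, -0.1801, 0.1444]
orientation: [0.165, -0.63, 0.745, 0.141]
wrist_force: [0.2, -0.2, 0.2]
finger_gap: 0.0131
```

Run:
```python
from inch import *
print(((get_state()["tcp_pos"]-O)@RT).round(4),get_state()["wrist_force"])
p,R=trough(.213,0,.0143,1); delta(p,R);
```

```text
[2.128e-01 2.000e-04 1.960e-02] [ 0.16521636 -0.15074298  0.24148399]
delta [ 0.06  0.24 -0.47] [-0.1 -0.1  0. ] tcp [ 0.5847 -0.1801  0.1444] clk 15.45 gap 0.0131
```

>>> {"method": "send_rows", "body": {"deltas": [[[0,0.1,-0.2,0,0,0],[0,0.2,-0.4,0,0,0],[0,0.25,-0.5,0,0,0],[0,0.25,-0.5,0,0,0]]]}}

```text
clock: 15.85
tcp_pos: [0.5846, -0.1775, 0.1394]
orientation: [0.165, -0.63, 0.745, 0.141]
wrist_force: [0.6, -0.2, -1.4]
finger_gap: 0.0134
```

Run:
```python
from inch import *
print(((get_state()["tcp_pos"]-O)@RT).round(4),get_state()["wrist_force"])
```

```text
[0.213  0.0006 0.014 ] [ 0.56236561 -0.17145742 -1.36160481]
```

Within about 1–2 mm of the floor. Releasing and retracting.

>>> {"method": "send_rows", "body": {"deltas": [[[0,0,0,0,0,0],[0,0,0,0,0,0],[0,0,0,0,0,0],[0,0,0,0,0,0],[0,0,0,0,0,0],[0,0,0,0,0,0],[-0.1,-0.8,1.8,0,0,0],[-0.2,-1.7,3.6,0,0,0],[-0.5,-4,8,0,0,0],[-0.7,-6,11,0,0,0],[-0.7,-8,13,0,0,0],[-0.7,-8,13,0,0,0]]], "jaw": -0.2}}

```text
clock: 17.05
tcp_pos: [0.5784, -0.2607, 0.2722]
orientation: [0.165, -0.63, 0.746, 0.138]
wrist_force: [0.2, 0.0, 0.1]
finger_gap: 0.034
```

Run:
```python
from inch import *
chute("w7.png"); print(get_state()["clock"],get_state()["tcp_pos"])
```

```text
0.73 [289.  57.  51. 109.] 2575 all [[0.0341, -0.0163, 0.0041], [0.1175, 0.0194, 0.0352]]
  handle x [0.0569 0.1175] y 0.0017 top z 0.0337 ang -0.2
0.57 [286. 183.  49. 137.] 3432 all [[0.123, -0.0182, 0.0041], [0.2341, 0.0206, 0.035]]
  handle x [0.1752 0.236 ] y 0.0016 top z 0.0337 ang -0.0
17.15 [ 0.57782562 -0.25802514  0.26910803]
```

View pics/w7.png

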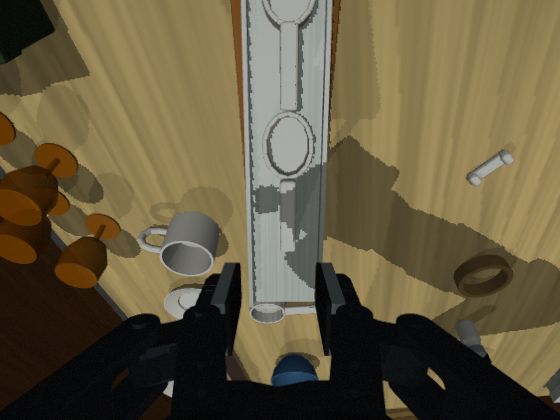

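Both spoons lie in line in the chute, with the second bowl (288,145) against the first handle's end (289,110). One last check that nothing is moving and the ladle hasn't shifted.

Run:
```python
from inch import *
chute("w8.png")
import pickle
a=pickle.load(open("top.pkl","rb")); b=read_camera("top"); c=b
for k in [b]:
    print([ (round(d["conf"],2),np.round(d["box"],1)) for d in find_in(k,"ladle")][:2])
print(cv2.absdiff(a["img"],b["img"])[110:175,220:255].mean())
hand_in(); print(get_state()["clock"])
```

```text
0.67 [284. 181.  51. 141.] 3725 all [[0.1221, -0.0186, 0.0041], [0.2348, 0.0211, 0.035]]
  handle x [0.1755 0.2369] y 0.0016 top z 0.0336 ang -0.3
[(0.59, array([238.9, 140.9,  21.8,  53. ]))]
12.601611721611722
the job is handed in; nothing more can be done
the job is handed in; nothing more can be done
```

Both hook-handled spoons are in the chute, open side up with the bowls downhill, and I've handed the job in. I gripped each spoon at mid-handle and let go of it within about 2 mm of the chute floor. It then slid roughly 16 mm home. The clock was at about 17 s of the 72 s allowed.

- **Spoon positions:** the wrist camera put the origins at about x = 78 mm and x = 197 mm. Both were about 1.6 mm off the mid-line, within 0.3° of the chute's direction, and resting on the floor.
- **At rest:** two looks at the second spoon agreed to about 1 mm. The network missed the first spoon in the last look, but it had been at about 78 mm in the look just before.
- **Gripper:** it was open and about 0.2 m clear of the spoons when I handed in.
- **Ladle:** its box in the top view was within about 2 pixels of where it started, so it was not moved. The raw pixel difference over that area was not zero (mean 12.6); I took that to be the arm's shadow but didn't check further.

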